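Hold a cart bracket against its end plate for bolting

TASK

Lift the T-shaped cast bracket out of the packing tray and press the flat outer face of its flange squarely against the serving cart's sprung end plate on the assembly stand, upright and with its centre bolt hole inside the plate's round window, so that I can bolt it from behind. Push gently, with a steady 10 newtons and never 20 or more, and finish while still gripping and pressing it there: do not let go. Touch the stand only with the bracket once you are pressing, and leave the collar in its pocket and everything else on the bench where it is.

Things in the scene. Friction and masses are not known exactly. Their poses are not given: they have to be found in the camera images.
- bracket: Bare cast-aluminium bracket, T-shaped from above, loose, 0.18 kg nominal. Origin: centre of underside, z up. Flange: upright plate 60 wide (y), 60 tall, 6 thick (x = +24 to +30 mm), flat outer face towards +x. Rib: upright web 12 thick (y = -6 to +6), 60 tall, x = -30 to +24, to be pinched from above across y, e.g. at x = -6 mm, near its top. Mass centre x = +8 mm.
- bracket_face (a point): The bolt hole (8 mm) in the middle of the flange's outer face: x = +30, y = 0, z = +30 mm in the bracket's frame; same axes as the bracket.
- tray: Brown moulded packing tray, 130 (x) by 200 (y) by 26 mm tall, fixed; origin: centre of underside. The bracket stands upright in its T-shaped pocket at x = 0, y = -35 mm, axes parallel to the tray's, 3 mm play; pocket floor 8 mm above the bench, so 18 mm of the bracket are inside and its top is 68 mm above the bench. A square pocket at y = +60 mm holds the collar.
- stand: Grey assembly stand, fixed: base 140 (y) by 12 mm tall, from x = 0 to 150, with two posts 130 tall (x = 85 to 115 mm, y = +-45) carrying the plate on sprung rods. Origin: on the bench right below the middle of the resting plate's front face; +x is the direction to push, from the open front where the robot is towards the posts.
- window (a point): Centre of the round window (24 mm) in the steel end plate, in the plane of its front face, 100 mm above the bench, moving with the plate; same axes as the stand. The plate is 130 wide (y), 80 tall (60 to 140 mm above the bench), 8 thick, and the window is in its middle.
- plate (a joint): How far the plate has been pushed back along the stand's +x, m: 0 at rest, stop at 0.030. The springs are preloaded: the plate starts to move at 5 N and then takes 0.4 N more per mm (10 N at about 12.5 mm, 15 N at 25 mm); guide friction about 0.3 N; it returns by itself.
- collar: Bystander: steel ring 44 mm across, 14 tall, lying in the tray's square pocket; origin at the centre of its underside. Leave it.
- screwdriver: Bystander: screwdriver lying between the tray and the stand, roughly along x. Leave it.
- wrench: Bystander: open-ended wrench lying on the bench's left side. Leave it.
- fuel_can: Bystander: steel can 84 mm across, 62 tall, at the back. Leave it.
- jar: Bystander: clear jar 70 mm across, 100 tall, on the left. Leave it.
- cup: Bystander: paper cup 76 mm across, 90 tall, on the right. Leave it.
- caster: Bystander: black caster wheel 76 mm across, lying flat on the right. Leave it.

How it is judged:
By the outcome, as a careful person would: the job done as asked, in the order asked, and still so for the second after the job is handed in, while the arm keeps its last pose, push and grip.
It also fails if it takes over 56 s, if anything falls off the work surface, if the arm or the gripper's body presses on something with over 40 N, if the wrist force passes 120 N, or if a joint passes its speed limit or range.

ROBOT

A 6-joint arm with a two-finger parallel gripper is mounted at the origin on the work surface. World frame = base frame: x ahead of the robot, y to its left, z up, the work surface at z = 0. Lengths are in mm, angles in rad, forces in N, time in s.
With the tool pointing down it reaches from about 275 to 750 mm from the base axis. Payload 10.2 kg.
Tool frame: the origin (TCP) lies midway between the tips of the shut fingers; the grasp point (between the pads) lies 19 mm behind it; z points along the fingers, y is the direction in which the jaws open and shut (so a half turn about z gives the same grasp; the last joint's range is limited). The gripper opens to 85 mm and grips with 20 to 120 N. Pads are 22 mm wide; open, the fingers measure 114 mm over their backs; the gripper's body (76 mm by 85 mm) begins 54 mm behind the grasp point. The pads swing forward as they close: fully open they stand 13 mm farther back than shut.
Start: joints at [0.979, 0.313, 1.498, -0, 1.331, -0.223], TCP at [189.273, 489.7, 200.494] pointing down, gripper open.
Joint ranges: [-2.94, 2.94], [-0.97, 2.17], [0.19, 2.56], [-1.23, 4.37], [0.02, 3.11], [-2.88, 2.88]. Speed limits (rad/s): [2.39, 2.39, 3.01, 3.14, 3.14, 3.14].

INTERFACE

Orientations are given as a unit quaternion [w, x, y, z].
In Python, from rig import ctrl gives the robot as it stands.
- The arm moves only by the tool carry_out, never from a script. Its argument "plan" is a list of rows, each a list of 3 entries, a list of its own where there are three numbers: the finger opening in mm, from 0 to 85.4, then the shift along the tool's x, y, z in mm, then the turn, a rotation vector about the tool's x, y, z in units of 6 degrees (1.0 is 6 degrees). In form: [[grip, [x, y, z], [ax, ay, az]], ...]. A call has 1 to 20 rows; each row shifts and turns the commanded pose from where the row before left it, along the tool's axes as they then stand; what a row does not reach is not made up. A row lasts 1/12 s, in which the tool goes at most 41.7 mm and 7.16 degrees, less where a joint would pass 70% of its speed; a pose out of reach is approached as far as the arm can. A call with a gripper value outside its range is refused whole. The fingers move at their own pace and stop on an object; "grip_force" is the grip in N (left out, the last holds). Time passes only in rows, so rows that do not move let the fingers close. It gives the time, the measured TCP pose, the force and the opening at its end, in the units of the state.
- ctrl.sense(): the state, without advancing time (a new reading comes with each control period).
- ctrl.capture(name): name is "scene" or "side" or "wrist"; returns a dict with "color" (384x512x3 uint8, blue, green, red), "range_z" (384x512 float32, mm along the optical axis (not along the pixel's ray), 0 where there is no reading), "fx", "fy", "cx", "cy" (pixels), "dist_coeffs" ([k1, k2, p1, p2, k3] as OpenCV has them; the pictures are not rectified), "cam_to_world" (4x4, takes a point from camera to world coordinates); the wrist camera has in their place "tool_from_camera" (4x4, takes a point from camera to tool coordinates, whose origin is the TCP and whose axes are the flange's). Camera axes: x right, y up, looking along -z (the intrinsics and any distortion apply to the point x, -y, -z); pixel columns grow to the right and rows downward; lengths in mm; the calibration is good to about 2 mm. A picture is of the moment at which its call begins: read the wrist's pose just before it.
- ctrl.finish_job(): hands the job in, once; it reports no verdict.
The state is a dict: "time_s": time; "joints": joint angles; "dq": joint speeds; "tau": joint torques, N m; "eef_pos": TCP position; "ee_rot": TCP orientation; "force": force on the tool from outside, world axes, zero at the start; "wrist_torque": the same for the moment, N m; "grip_width": opening from 0.0 (shut) to 1.0 (fully open).
Only numpy, scipy, OpenCV 4.12 (cv2) and the standard library are available. Lean on these libraries where they do the work, as an engineer would, in place of code of your own. Each camera call takes 0.05 s, during which the arm holds its last target.

## Working session

There is one attempt and no reset: what is moved stays moved. The work goes in short steps, Python scripts to look and compute and a tool call to move; the robot and the scene stay as the last step left them, time stands still between calls to the robot, and variables do not carry over. Pictures are saved under pics/ and viewed, and the job is handed in when it is done.

Besides the shell and the picture viewer there is one more tool, called after "Request:" in YAML: its name, and indented under it one key for each argument. carry_out: Moves the arm, as the interface text tells. Its arguments: {"type":"object","properties":{"plan":{"type":"array"},"grip_force":{"type":"number"}},"required":["plan"]}

```bash
ls; mkdir -p pics; cat > h.py <<'E'
import numpy as np, cv2
from scipy.spatial.transform import Rotation as R
from rig import ctrl
def tool():
    s=ctrl.sense(); q=s['ee_rot']; T=np.eye(4); T[:3,:3]=R.from_quat([q[1],q[2],q[3],q[0]]).as_matrix(); T[:3,3]=s['eef_pos']; return T,s
def cap(name):
    T,s=tool(); c=ctrl.capture(name)
    M=np.array(c['cam_to_world']) if 'cam_to_world' in c else T@np.array(c['tool_from_camera'])
    c['M']=M; return c
def cloud(c):
    h,w=c['range_z'].shape; u,v=np.meshgrid(np.arange(w),np.arange(h))
    K=np.array([[c['fx'],0,c['cx']],[0,c['fy'],c['cy']],[0,0,1.]])
    p=cv2.undistortPoints(np.stack([u,v],-1).reshape(-1,1,2).astype(float),K,np.array(c['dist_coeffs'],float)).reshape(h,w,2)
    z=c['range_z'].astype(float); P=np.stack([p[...,0]*z,-p[...,1]*z,-z],-1)
    W=P@c['M'][:3,:3].T+c['M'][:3,3]; W[z<=0]=np.nan; return W
E
python3 - <<'E'
from h import *
print(ctrl.sense())
for n in ['scene','side','wrist']:
    c=cap(n); cv2.imwrite(f'pics/{n}0.png',c['color']); np.savez(f'/tmp/{n}0.npz',color=c['color'],W=cloud(c),M=c['M'])
    print(n,c['fx'],c['dist_coeffs'],c['M'].round(2).tolist())
E
```

```text
pics
{'time_s': 0.0, 'joints': array([ 9.78634312e-01,  3.13431924e-01,  1.49844683e+00,  1.30769062e-05,
        1.33099464e+00, -2.23377816e-01]), 'dq': array([ 0.00022014, -0.00176657, -0.00023793,  0.00066724, -0.00180506,
        0.00090489]), 'tau': array([-3.76307153e-04, -4.12262678e+01, -2.59739166e+01, -2.16566427e-04,
        4.23388265e-03,  3.19953216e-06]), 'eef_pos': array([189.07957996, 489.45032286, 199.94068011]), 'ee_rot': array([-2.59777577e-04,  1.83350465e-01,  9.83047403e-01, -5.85347976e-04]), 'force': array([-1.00171785,  0.13122947,  0.26874315]), 'wrist_torque': array([ 0.00028344, -0.01779368, -0.03024849]), 'grip_width': 1.0013634925861379}
scene 406.7895672898176 [0.01147604 0.         0.         0.         0.        ] [[-0.55, -0.63, 0.54, 1276.89], [0.84, -0.41, 0.36, 490.5], [-0.01, 0.66, 0.76, 1086.16], [0.0, 0.0, 0.0, 1.0]]
side 424.2703649084618 [-0.03813395  0.          0.          0.          0.        ] [[0.69, 0.39, -0.61, -266.96], [-0.73, 0.35, -0.59, -816.44], [-0.02, 0.85, 0.53, 807.09], [0.0, 0.0, 0.0, 1.0]]
wrist 282.0597080205747 [-0.0250015  0.         0.         0.         0.       ] [[0.36, -0.89, -0.26, 120.98], [0.93, 0.35, 0.1, 515.05], [-0.0, -0.28, 0.96, 373.76], [0.0, 0.0, 0.0, 1.0]]
```

View pics/scene0.png

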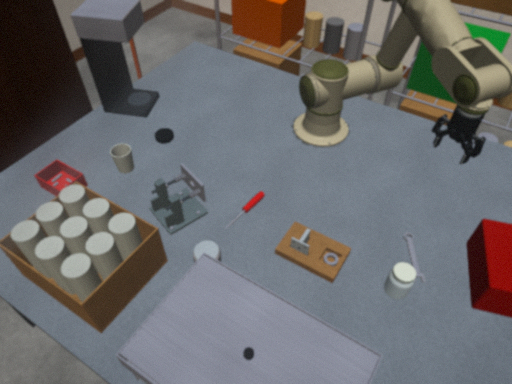

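View pics/side0.png

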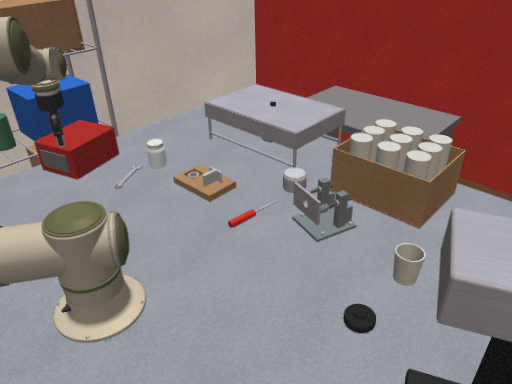

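View pics/wrist0.png

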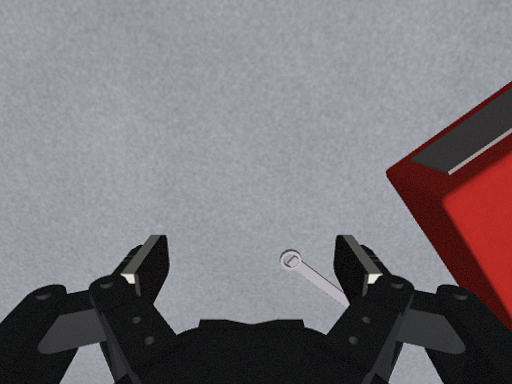

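The scene picture shows the tray near (313,250) with the bracket at (300,238), the stand at (180,200) and the screwdriver at (245,208). In the side picture the tray is at (205,182) and the stand at (322,210).

```bash
python3 - <<'E'
from h import *
def show(n,box,k,out):
    d=np.load(f'/tmp/{n}0.npz'); x0,y0,x1,y1=box
    cv2.imwrite(out,cv2.resize(d['color'][y0:y1,x0:x1],None,fx=k,fy=k,interpolation=cv2.INTER_CUBIC))
show('scene',(140,150,360,290),3.6,'pics/sc_crop.png'); show('side',(165,150,365,250),4,'pics/si_crop.png')
for n,(tb,sb) in {'scene':((265,215,360,290),(145,160,215,235)),'side':((165,155,245,205),(285,170,365,245))}.items():
    d=np.load(f'/tmp/{n}0.npz');W=d['W'];C=d['color'].astype(int)
    x0,y0,x1,y1=tb; w=W[y0:y1,x0:x1].reshape(-1,3);c=C[y0:y1,x0:x1].reshape(-1,3)
    br=(c[:,2]-c[:,0]>40); m=br&(abs(w[:,2]-26)<7)
    r=cv2.minAreaRect(w[m,:2].astype(np.float32)); print(n,'tray',m.sum(),r,'zmed',np.nanmedian(w[m,2]),'tablez',np.nanmedian(w[~br&(w[:,2]<12),2]))
    g=(~br)&(w[:,2]>40); print('bracket',g.sum(),w[g].mean(0),w[g].min(0),w[g].max(0))
    g=g&(w[:,2]>60); print(' top',g.sum(),w[g].mean(0))
    x0,y0,x1,y1=sb; w=W[y0:y1,x0:x1].reshape(-1,3)
    g=w[:,2]>50; print('stand>50',g.sum(),w[g].mean(0),w[g].min(0),w[g].max(0))
E
```

```text
scene tray 1693 ((572.6083984375, 255.69744873046875), (134.8746795654297, 198.49029541015625), 0.5979180335998535) zmed 25.202042366201567 tablez -0.6186911138383948
bracket 213 [595.8195387  222.22549674  63.12870246] [541.12744114 191.24706632  40.00557646] [843.67998866 251.38416851 174.8671637 ]
 top 129 [597.29555662 222.13676078  71.9903308 ]
stand>50 1268 [ 683.96724806 -193.63608821  105.65085577] [ 578.81753812 -278.95168989   50.10631073] [ 871.69380088 -109.94699295  172.04947636]
side tray 774 ((566.9161987304688, 254.54806518554688), (137.6766357421875, 208.59107971191406), 0.09204281121492386) zmed 24.82104822967534 tablez -0.6754533004571499
bracket 172 [572.05976777 215.92510446  56.67381026] [532.40711015 188.84738415  40.09687798] [598.16194503 497.43919749  70.38128975]
 top 75 [574.76764103 217.85838669  65.30325073]
stand>50 2224 [ 700.51499105 -186.15085674   90.38775845] [ 570.83072347 -279.860574     50.01896185] [846.1998732   32.38225978 142.42059658]
```

View pics/sc_crop.png

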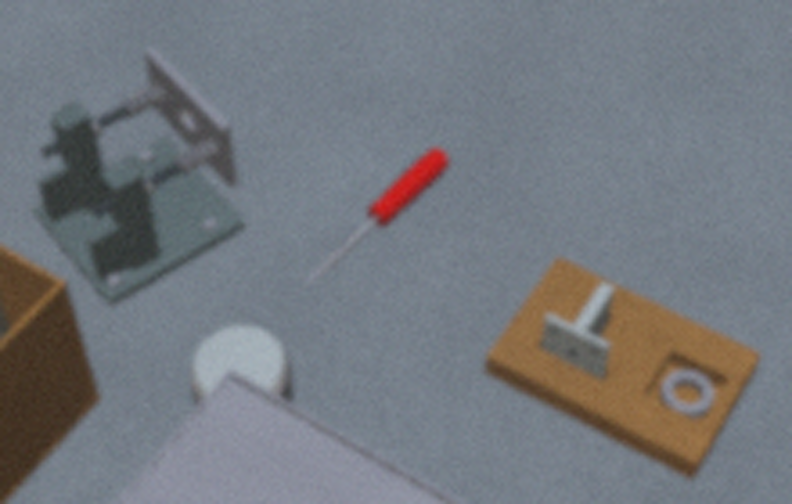

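View pics/si_crop.png

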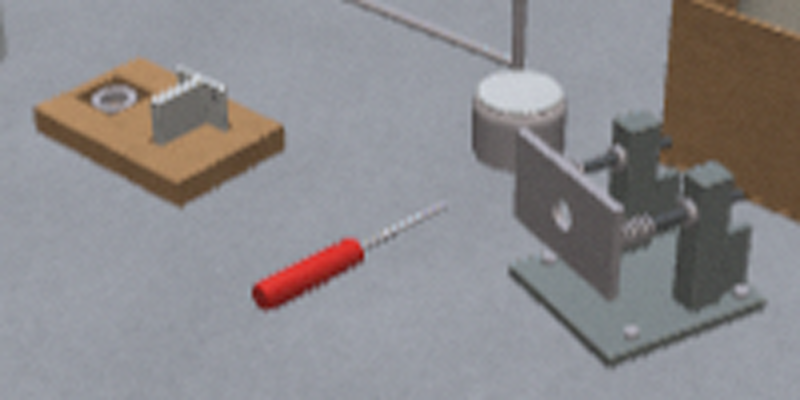

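```bash
python3 - <<'E'
from h import *
d=np.load('/tmp/side0.npz');W=d['W']
w=W[170:245,285:365].reshape(-1,3); w=w[np.isfinite(w[:,0])]
print('range check',[ (W[r,c].round(0)).tolist() for r,c in [(190,297),(190,305),(205,305),(205,316),(215,316)]])
# plate front ransac vertical plane
g=w[(w[:,2]>62)&(w[:,2]<145)&(w[:,1]<-80)&(w[:,0]<760)]
rng=np.random.default_rng(0);best=None
for _ in range(3000):
    a=g[rng.choice(len(g),3,False)];n=np.cross(a[1]-a[0],a[2]-a[0]);l=np.linalg.norm(n)
    if l<500: continue
    n/=l
    if abs(n[2])>.15: continue
    i=abs((g-a[0])@n)<2
    if best is None or i.sum()>best.sum(): best=i
q=g[best];m=q.mean(0);n=np.linalg.svd(q-m)[2][2];n*=np.sign(n[0])
print(len(g),best.sum(),m,n,'yaw deg',np.degrees(np.arctan2(n[1],n[0])))
t=np.array([-n[1],n[0],0]);t/=np.linalg.norm(t)
s=(q-m)@t;print('lat',np.percentile(s,[0,1,50,99,100]),'z',np.percentile(q[:,2],[0,1,50,99,100]))
for p in (0.5,99.5):print(m+t*np.percentile(s,p))
mid=m+t*(np.percentile(s,.5)+np.percentile(s,99.5))/2; print('mid',mid)
# base from scene and side
for nme,b in (('scene',(145,160,215,235)),('side',(285,170,365,245))):
    d=np.load(f'/tmp/{nme}0.npz');w=d['W'][b[1]:b[3],b[0]:b[2]].reshape(-1,3)
    k=w[(w[:,2]>7)&(w[:,2]<17)]; print(nme,cv2.minAreaRect(k[:,:2].astype(np.float32)),len(k))
E
```

```text
range check [[611.0, -142.0, 121.0], [604.0, -177.0, 139.0], [603.0, -181.0, 87.0], [577.0, -238.0, 126.0], [575.0, -242.0, 94.0]]
1337 505 [ 593.22450192 -190.83751511  102.16775566] [ 0.94871503 -0.31597625 -0.00993963] yaw deg -18.420702129303844
lat [-62.53214396 -60.9063214   -3.40384885  68.48164349  70.96754022] z [ 62.13482565  62.74600441 102.92656789 140.2616714  142.42059658]
[ 573.84118603 -249.0356957   102.16775566]
[ 615.18312753 -124.90699701  102.16775566]
mid [ 594.51215678 -186.97134636  102.16775566]
scene ((670.5502319335938, -209.23153686523438), (142.5676727294922, 151.490966796875), 71.98017120361328) 782
side ((725.1258544921875, -189.15782165527344), (297.36297607421875, 252.52369689941406), 47.632633209228516) 916
```

Both views agree on the tray: centre about (570,255), yaw about 0°. The stand's yaw is about -18° and its plate is near (597,-186). Next I'll take closer wrist views.

Request:
carry_out:
  plan:
    - [85,[0,0,0],[0,0,-0.88]]
    - [85,[0,0,0],[0,0,-0.88]]
    - [85,[0,0,0],[0,0,-0.88]]
    - [85,[0,0,0],[0,0,-0.88]]
    - [85,[-24,-18,0],[0,0,0]]
    - [85,[-24,-18,0],[0,0,0]]
    - [85,[-24,-18,0],[0,0,0]]
    - [85,[-24,-18,0],[0,0,0]]
    - [85,[-24,-18,0],[0,0,0]]
    - [85,[-24,-18,0],[0,0,0]]
    - [85,[-24,-18,0],[0,0,0]]
    - [85,[-24,-18,0],[0,0,0]]
    - [85,[-24,-18,0],[0,0,0]]
    - [85,[-24,-18,0],[0,0,0]]
    - [85,[-24,-18,0],[0,0,0]]
    - [85,[-24,-18,0],[0,0,0]]
    - [85,[-24,-18,0],[0,0,0]]
    - [85,[-24,-18,0],[0,0,0]]
    - [85,[-14,-18,0],[0,0,0]]
    - [85,[0,0,0],[0,0,0]]

```text
time_s: 1.82
eef_pos: [541.3, 216.5, 199.6]
ee_rot: [-0.0, 0.002, 1.0, -0.001]
force: [0.2, 0.0, 0.5]
grip_width: 0.996
```

```bash
python3 - <<'E'
from h import *
T,s=tool();print(s['eef_pos'],T[:3,:3].round(4).tolist(),s['joints'],s['force'])
c=cap('wrist');cv2.imwrite('pics/w1.png',c['color']);W=cloud(c);np.savez('/tmp/w1.npz',W=W,color=c['color'])
w=W.reshape(-1,3);C=c['color'].reshape(-1,3).astype(int)
br=(C[:,2]-C[:,0]>40)&(abs(w[:,2]-26)<4)
print('tray',br.sum(),cv2.minAreaRect(w[br,:2].astype(np.float32)),np.nanmedian(w[br,2]))
g=(w[:,2]>60)&(w[:,2]<76)&(abs(w[:,0]-570)<45)&(abs(w[:,1]-220)<45)
q=w[g];print('top',len(q),np.median(q[:,2]),np.percentile(q[:,0],[1,99]),np.percentile(q[:,1],[1,99]),cv2.minAreaRect(q[:,:2].astype(np.float32)))
r=q[q[:,0]<np.percentile(q[:,0],99)-14];print('rib',len(r),r.mean(0),np.percentile(r[:,1],[2,98]),np.polyfit(r[:,0],r[:,1],1))
print('table',np.nanmedian(w[(w[:,2]<8),2]))
E
```

```text
[541.34106405 216.4991126  199.59941082] [[-1.0, 0.0039, -0.0006], [0.0039, 1.0, -0.001], [0.0006, -0.001, -1.0]] [ 1.80082271e-01  4.43228740e-01  1.31422979e+00 -9.31035142e-04
  1.38490018e+00 -1.38661604e+00] [0.22638464 0.02816252 0.48569599]
tray 13171 ((554.9077758789062, 168.60177612304688), (393.21844482421875, 158.94607543945312), 81.46232604980469) 26.194096478833956
top 815 68.09681247260755 [537.50409779 597.23111128] [193.20225259 248.52372431] ((567.0482788085938, 219.55300903320312), (60.27587127685547, 59.17216110229492), 1.854291319847107)
rib 418 [559.76985021 220.0526265   68.15842877] [214.61874722 226.04511439] [2.12416134e-02 2.08162212e+02]
table 0.3712763978238627
```

View pics/w1.png

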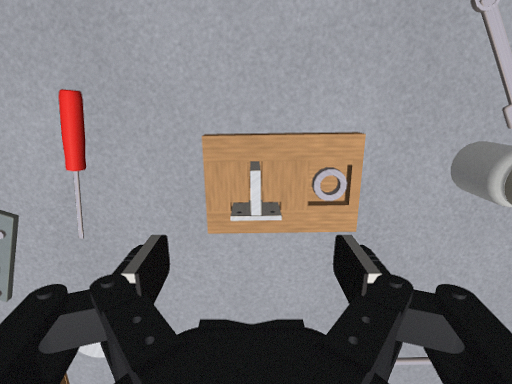

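The wrist picture shows the bracket at (255,190), flange towards +x, and the collar at (330,184). Its top measures z = 68, as expected. Before grasping I'll refine the yaw.

```bash
python3 - <<'E'
from h import *
d=np.load('/tmp/w1.npz');W=d['W'];C=d['color'].astype(int)
s=np.s_[125:240,195:372]
w=W[s].reshape(-1,3);c=C[s].reshape(-1,3)
b=(c[:,2]-c[:,0]>30)&(abs(w[:,2]-26)<4)
print(cv2.minAreaRect(w[b,:2].astype(np.float32)))
q=w[b]
# front(+x) and back edges per y-bin
for lab,f in (('lo',2),('hi',98)):
    ys=np.arange(165,340,8);e=[np.percentile(q[abs(q[:,1]-y)<4,0],f) for y in ys]
    print(lab,np.degrees(np.polyfit(ys,e,1)[0]).round(2),np.mean(e))
g=w[(w[:,2]>64)&(w[:,2]<72)]
fl=g[g[:,0]>589];print('flange',len(fl),fl.mean(0),np.percentile(fl[:,0],[1,99]),np.percentile(fl[:,1],[1,99]),np.degrees(np.polyfit(fl[:,1],fl[:,0],1)[0]))
rb=g[g[:,0]<586];print('rib',len(rb),np.degrees(np.polyfit(rb[:,0],rb[:,1],1)[0]),np.percentile(rb[:,0],[1,99]),np.median(rb[:,1]))
E
```

```text
((567.9569091796875, 256.3792724609375), (131.18157958984375, 200.01597595214844), 0.6460213661193848)
lo -0.7 504.046730151778
hi -0.14 630.1734066157887
flange 298 [593.44686054 220.75927262  67.74979307] [589.7053484  597.55633091] [192.33516149 249.45060365] -1.215055577108217
rib 436 1.3144534035768125 [537.30850043 585.0342205 ] 220.31615488399672
```

Request:
carry_out:
  plan:
    - [85,[-10,2,10],[0,0,-0.2]]
    - [85,[-10,2,20],[0,0,0]]
    - [85,[0,0,25],[0,0,0]]
    - [85,[0,0,25],[0,0,0]]
    - [85,[0,0,25],[0,0,0]]
    - [85,[0,0,20],[0,0,0]]
    - [85,[0,0,15],[0,0,0]]
    - [85,[0,0,12],[0,0,0]]
    - [85,[0,0,8],[0,0,0]]
    - [85,[0,0,6],[0,0,0]]
    - [85,[0,0,0],[0,0,0]]
    - [85,[0,0,0],[0,0,0]]

```text
time_s: 2.87
eef_pos: [559.4, 224.0, 35.0]
ee_rot: [0.0, -0.01, 1.0, 0.0]
force: [0.1, 1.0, 0.6]
grip_width: 0.997
```

```bash
python3 - <<'E'
from h import *
T,s=tool();print(s['eef_pos'],T[:3,:3].round(4).tolist(),s['force'])
c=cap('wrist');cv2.imwrite('pics/w2.png',c['color'])
c=cap('side');cv2.imwrite('pics/s2.png',cv2.resize(c['color'][100:240,130:330],None,fx=4,fy=4))
E
```

```text
[559.387043   224.0460354   35.00214658] [[-0.9998, -0.0209, 0.0007], [-0.0209, 0.9998, 0.0001], [-0.0007, 0.0001, -1.0]] [0.10826153 0.97200662 0.63547314]
```

View pics/w2.png

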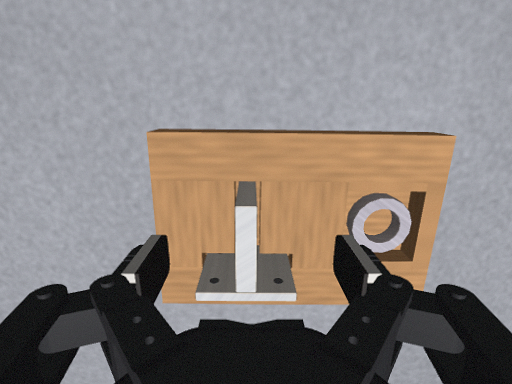

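View pics/s2.png

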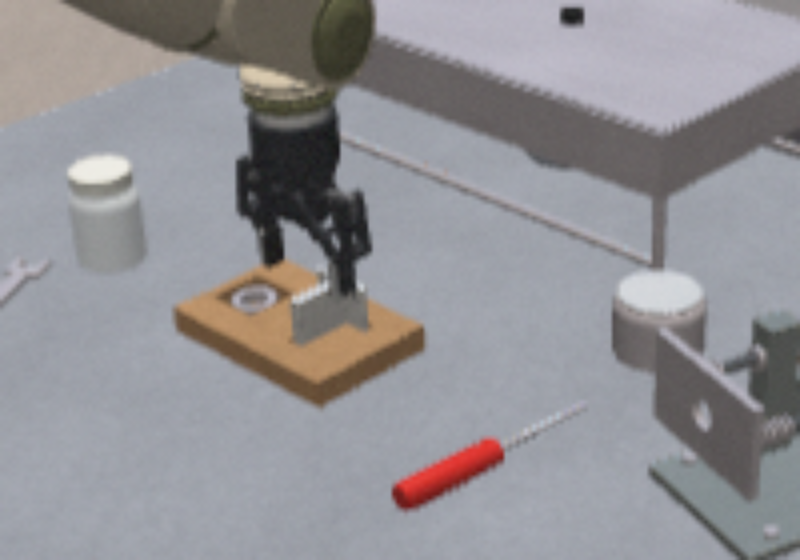

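The rib at pixel column 246 sits left of the finger midline at column 252, and the measured TCP y is 3.7 mm too high. I'll correct that before closing.

Request:
carry_out:
  plan:
    - [85,[-1.5,-3.7,1.5],[0,0,0]]
    - [85,[0,0,0],[0,0,0]]
    - [85,[0,0,0],[0,0,0]]

```text
time_s: 3.22
eef_pos: [561.0, 219.9, 33.2]
ee_rot: [0.0, -0.01, 1.0, 0.0]
force: [0.6, 0.4, 0.2]
grip_width: 0.994
```

Request:
carry_out:
  plan:
    - [40,[0,0,0],[0,0,0]]
    - [30,[0,0,0],[0,0,0]]
    - [20,[0,0,0],[0,0,0]]
    - [5,[0,0,0],[0,0,0]]
    - [5,[0,0,0],[0,0,0]]
    - [5,[0,0,0],[0,0,0]]
    - [5,[0,0,0],[0,0,0]]
    - [5,[0,0,0],[0,0,0]]
    - [5,[0,0,0],[0,0,0]]
    - [5,[0,0,0],[0,0,0]]
    - [5,[0,0,0],[0,0,0]]
    - [5,[0,0,0],[0,0,0]]
  grip_force: 80

```text
time_s: 4.22
eef_pos: [560.9, 220.3, 33.2]
ee_rot: [0.0, -0.01, 1.0, 0.0]
force: [-0.9, 0.9, 3.7]
grip_width: 0.097
```

Request:
carry_out:
  plan:
    - [5,[0,0,0],[0,0,0]]
    - [5,[0,0,0],[0,0,0]]
    - [5,[0,0,0],[0,0,0]]

```text
time_s: 4.47
eef_pos: [560.9, 220.3, 33.2]
ee_rot: [0.0, -0.01, 1.0, 0.0]
force: [-1.5, 2.2, 4.9]
grip_width: 0.093
```

```bash
python3 - <<'E'
from h import *
c=cap('wrist');cv2.imwrite('pics/w3.png',c['color'])
c=cap('side');cv2.imwrite('pics/s3.png',cv2.resize(c['color'][120:220,150:290],None,fx=5,fy=5))
print(ctrl.sense()['grip_width'])
E
```

```text
0.09477617415323056
```

View pics/w3.png

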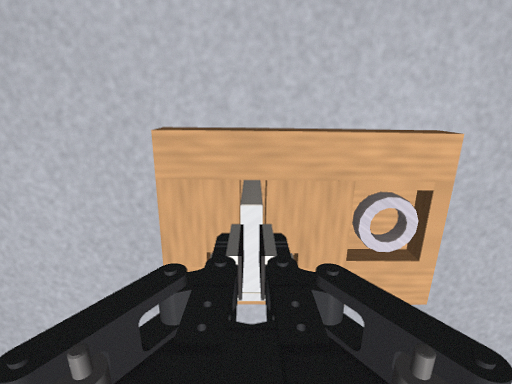

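View pics/s3.png

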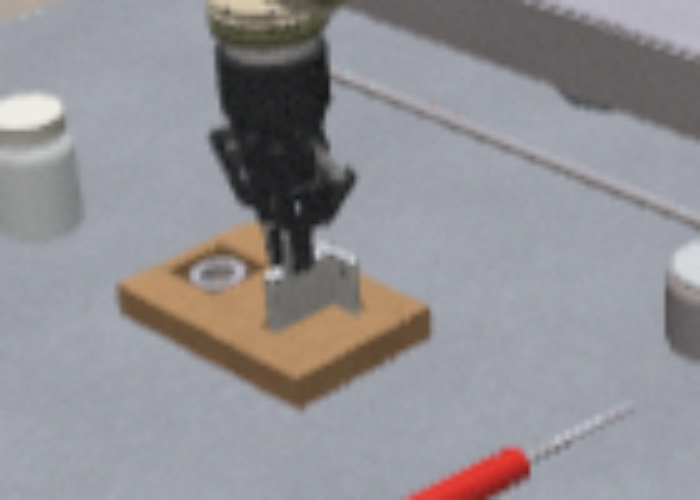

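The rib is held between the pads at picture column 252. I'll lift it straight up.

Request:
carry_out:
  plan:
    - [5,[0,0,-2],[0,0,0]]
    - [5,[0,0,-4],[0,0,0]]
    - [5,[0,0,-6],[0,0,0]]
    - [5,[0,0,-8],[0,0,0]]
    - [5,[0,0,-10],[0,0,0]]
    - [5,[0,0,-10],[0,0,0]]
    - [5,[0,0,-10],[0,0,0]]
    - [5,[0,0,-10],[0,0,0]]
    - [5,[0,0,-10],[0,0,0]]
    - [5,[0,0,-10],[0,0,0]]
    - [5,[0,0,-6],[0,0,0]]
    - [5,[0,0,-2],[0,0,0]]
    - [5,[0,0,0],[0,0,0]]
    - [5,[0,0,0],[0,0,0]]

```text
time_s: 5.73
eef_pos: [560.5, 220.1, 120.6]
ee_rot: [-0.0, -0.01, 1.0, -0.0]
force: [-0.7, -0.2, -1.5]
grip_width: 0.097
```

```bash
python3 - <<'E'
from h import *
T,s=tool();print(s['eef_pos'],T[:3,:3].round(4).tolist(),s['force'],s['grip_width'])
c=cap('wrist');cv2.imwrite('pics/w4.png',c['color']);Ww=cloud(c);np.savez('/tmp/w4.npz',W=Ww)
c=cap('side');cv2.imwrite('pics/s4.png',cv2.resize(c['color'][100:220,150:290],None,fx=5,fy=5));np.savez('/tmp/s4.npz',W=cloud(c))
E
```

```text
[560.52248583 220.11288364 120.57393649] [[-0.9998, -0.0207, -0.0008], [-0.0207, 0.9998, -0.0002], [0.0008, -0.0002, -1.0]] [-0.73223884 -0.15454872 -1.54776331] 0.09660980143524009
```

View pics/s4.png

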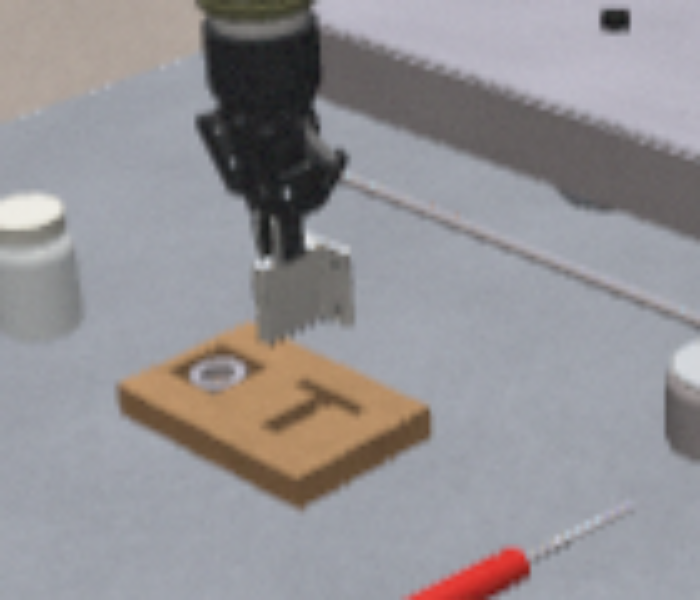

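View pics/w4.png

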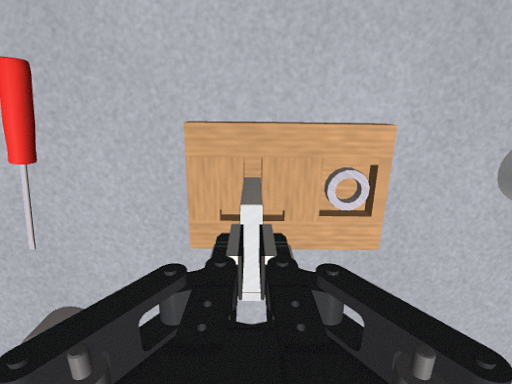

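The bracket came out upright and the collar stayed in its pocket. Next I'll turn to the stand's heading and look at the stand from beside it.

Request:
carry_out:
  plan:
    - [5,[0,0,0],[0,0,0.81]]
    - [5,[0,0,0],[0,0,0.81]]
    - [5,[0,0,0],[0,0,0.81]]
    - [5,[0,0,0],[0,0,0.82]]
    - [5,[-9,-16,-4],[0,0,0]]
    - [5,[-9,-17,-4],[0,0,0]]
    - [5,[-9,-17,-4],[0,0,0]]
    - [5,[-9,-17,-4],[0,0,0]]
    - [5,[-9,-17,-4],[0,0,0]]
    - [5,[-9,-17,-4],[0,0,0]]
    - [5,[-9,-17,-4],[0,0,0]]
    - [5,[-9,-17,-4],[0,0,0]]
    - [5,[-9,-17,-4],[0,0,0]]
    - [5,[-9,-17,-4],[0,0,0]]
    - [5,[-9,-17,-4],[0,0,0]]
    - [5,[-9,-17,-4],[0,0,0]]
    - [5,[-9,-17,-6],[0,0,0]]
    - [5,[-8,-15,-6],[0,0,0]]
    - [5,[0,0,0],[0,0,0]]
    - [5,[0,0,0],[0,0,0]]

```text
time_s: 7.5
eef_pos: [605.5, -42.6, 180.5]
ee_rot: [-0.0, 0.16, 0.987, 0.0]
force: [0.7, 0.7, -2.1]
grip_width: 0.093
```

```bash
python3 - <<'E'
from h import *
T,s=tool();print(s['eef_pos'],T[:3,:3].round(4).tolist(),s['force'],s['grip_width'])
c=cap('wrist');cv2.imwrite('pics/w5.png',c['color']);Ww=cloud(c);np.savez('/tmp/w5.npz',W=Ww,color=c['color'])
E
```

```text
[605.49851681 -42.56005801 180.53017343] [[-0.949, 0.3154, -0.0006], [0.3154, 0.949, 0.0004], [0.0007, 0.0002, -1.0]] [ 0.72658722  0.65625616 -2.06731702] 0.09317555319295995
```

View pics/w5.png

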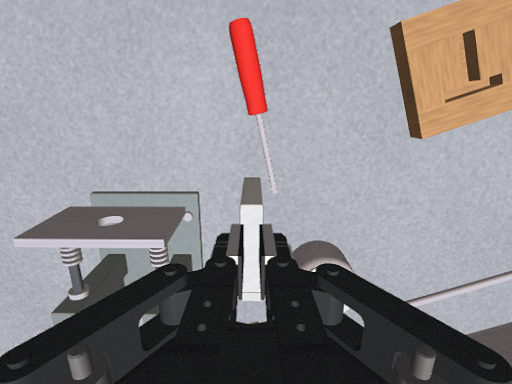

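The plate's front face spans (18–190, 206–240) with the window at (111,221), and the base's front edge is at row 193. I'll fit them.

```bash
python3 - <<'E'
from h import *
d=np.load('/tmp/w5.npz');W=d['W']
sub=W[200:250,10:205].reshape(-1,3); sub=sub[np.isfinite(sub[:,0])]
u=np.array([.949,-.3154,0]);v=np.array([.3154,.949,0])
g=sub[(sub[:,2]>64)&(sub[:,2]<136)]
rng=np.random.default_rng(0);best=None
for _ in range(3000):
    a=g[rng.choice(len(g),3,False)];n=np.cross(a[1]-a[0],a[2]-a[0]);l=np.linalg.norm(n)
    if l<500: continue
    n/=l
    if abs(n[2])>.15: continue
    i=abs((g-a[0])@n)<1.5
    if best is None or i.sum()>best.sum(): best=i
q=g[best];m=q.mean(0);n=np.linalg.svd(q-m)[2][2];n*=np.sign(n[0])
print(len(g),best.sum(),m,n,'yaw',np.degrees(np.arctan2(n[1],n[0])),'pitch',np.degrees(np.arcsin(n[2])))
print('u coord of plane at m',m@u,'std',np.std((q-m)@n))
s=q@v;print('lat',np.percentile(s,[0,.5,50,99.5,100]))
# top edge z~140
top=sub[(sub[:,2]>137)&(sub[:,2]<146)];print('top',len(top),np.median(top[:,2]),np.percentile(top@v,[.5,99.5]),np.percentile(top@u,[1,99]))
# base z~12
s2=W[185:330,50:205].reshape(-1,3);b=s2[abs(s2[:,2]-12)<3];print('base',cv2.minAreaRect(b[:,:2].astype(np.float32)),np.percentile(b@v,[.5,99.5]),np.percentile(b@u,[.5]))
# window centre by contour
im=d['color'];gr=cv2.cvtColor(im,cv2.COLOR_BGR2GRAY);roi=gr[212:232,90:135];_,bw=cv2.threshold(roi,0,255,cv2.THRESH_OTSU)
cs=cv2.findContours(bw,cv2.RETR_EXTERNAL,cv2.CHAIN_APPROX_NONE)[0]
c=ctrl.capture('wrist');T,_=tool();M=T@np.array(c['tool_from_camera']);K=np.array([[c['fx'],0,c['cx']],[0,c['fy'],c['cy']],[0,0,1.]])
for k in cs:
    if len(k)<15: continue
    pts=cv2.undistortPoints((k+[90,212]).astype(float).reshape(-1,1,2),K,np.array(c['dist_coeffs'])).reshape(-1,2)
    r=np.stack([pts[:,0],-pts[:,1],-np.ones(len(pts))],1)@M[:3,:3].T
    t=((m-M[:3,3])@n)/(r@n);P=M[:3,3]+r*t[:,None]
    print('win',len(k),'v',(P@v).min(),(P@v).max(),'z',P[:,2].min(),P[:,2].max())
E
```

```text
4110 3783 [ 595.17785577 -184.20604833  104.63133632] [ 0.94906141 -0.31507379 -0.00330857] yaw -18.365372543262815 pitch -0.1895673260459026
u coord of plane at m 622.9223727659148 std 0.34602972600595033
lat [-54.45932757 -53.1033559   13.48198811  76.64363279  76.94955938]
top 1527 140.247748565636 [-53.41740841  76.49474892] [622.22583207 630.77356871]
base ((659.228759765625, -206.68768310546875), (140.52093505859375, 137.77174377441406), 71.72193145751953) [-56.83391918  81.67682854] [622.70082217]
win 52 v 0.8307432822700027 24.06743816483209 z 87.97357074035489 110.42838727394007
```

```bash
python3 - <<'E'
from h import *
T,s=tool();W=np.load('/tmp/w5.npz')['W']
t=(W-T[:3,3])@T[:3,:3]
for r in range(176,322,6):
    a=t[r,244:260]; i=np.isfinite(a[:,0])&(abs(a[:,1])<15); 
    print(r,i.sum(),np.round(np.median(a[i],0),1) if i.any() else '')
p=t[208:236,236:268].reshape(-1,3);p=p[abs(p[:,2]+35)<8];print(len(p),np.percentile(p[:,1],[2,50,98]),np.degrees(np.polyfit(p[:,0],p[:,2],1)),np.degrees(np.polyfit(p[:,0],p[:,1],1)))
E
```

```text
176 16 [-16.3  -1.3 180.3]
182 16 [22.6 -1.5  8.4]
188 16 [22.6 -1.6 -5.7]
194 16 [ 22.5  -1.6 -17.7]
200 16 [ 22.5  -1.6 -28.5]
206 16 [ 21.4  -1.6 -34.9]
212 16 [ 18.2  -1.6 -35.4]
218 16 [ 14.8  -1.6 -35.4]
224 16 [ 11.4  -1.6 -35.3]
230 16 [  7.8  -1.7 -35.2]
236 16 [  4.3  -1.7 -35.3]
242 16 [  0.7  -1.7 -35.2]
248 16 [ -3.   -1.7 -35.1]
254 16 [ -6.4  -1.7 -35.6]
260 16 [-10.3  -1.7 -35.3]
266 16 [-14.2  -1.7 -35.1]
272 16 [-18.   -1.7 -35.3]
278 16 [-21.9  -1.7 -35.3]
284 16 [-25.9  -1.7 -35.3]
290 16 [-29.9  -1.7 -35.3]
296 16 [-33.7  -1.7 -35.6]
302 16 [-209.4   -1.7  179.5]
308 16 [-220.    -1.7  179.3]
314 16 [-230.8   -1.7  179.2]
320 16 [-242.1   -1.8  179.4]
639 [-8.77923124 -1.92218042  5.46248438] [ 2.07526002e+00 -2.08086157e+03] [  -0.62266193 -107.55706511]
```

Request:
carry_out:
  plan:
    - [5,[12,0,0],[0,0,0]]
    - [5,[18,0,0],[0,0,0]]
    - [5,[18,-8,0],[0,0,0]]
    - [5,[0,-18,0],[0,0,0]]
    - [5,[0,-20,0],[0,0,0]]
    - [5,[0,-20,8],[0,0,0]]
    - [5,[0,-20,10],[0,0,0]]
    - [5,[0,-20,12],[0,0,0]]
    - [5,[0,-18,12],[0,0,0]]
    - [5,[0,-10,12],[0,0,0]]
    - [5,[0,-3,12],[0,0,0]]
    - [5,[0,0,12],[0,0,0]]
    - [5,[0,0,6],[0,0,0]]
    - [5,[0,0,2],[0,0,0]]
    - [5,[0,0,0],[0,0,0]]
    - [5,[0,0,0],[0,0,0]]
    - [5,[0,0,0],[0,0,0]]

```text
time_s: 9.02
eef_pos: [517.4, -157.1, 95.7]
ee_rot: [0.001, 0.159, 0.987, -0.0]
force: [0.9, 0.0, -1.6]
grip_width: 0.092
```

```bash
cat > st.py <<'E'
from h import *
u=np.array([.949,-.3154,0]);v=np.array([.3154,.949,0])
def st():
    T,s=tool();p=s['eef_pos'];f=s['force'];x=-T[:3,0]
    print('t',round(s['time_s'],2),'u',(p@u).round(2),'v',(p@v).round(2),'z',p[2].round(2),'yaw',np.degrees(np.arctan2(x[1],x[0])).round(2),'pitch',np.degrees(x[2]).round(2),'roll',np.degrees(T[2,1]).round(2),'F u,v,z',(f@u).round(2),(f@v).round(2),f[2].round(2),'tq',s['wrist_torque'].round(3),'g',s['grip_width'].round(3))
E
python3 - <<'E'
from st import *
st()
c=cap('wrist');cv2.imwrite('pics/w6.png',c['color'])
c=cap('side');cv2.imwrite('pics/s6.png',cv2.resize(c['color'][120:250,230:390],None,fx=4.5,fy=4.5))
E
```

```text
Traceback (most recent call last):
  File "st.py", line 5, in st
    print('t',round(s['time_s'],2),'u',(p@u).round(2),'v',(p@v).round(2),'z',p[2].round(2),'yaw',np.degrees(np.arctan2(x[1],x[0])).round(2),'pitch',np.degrees(x[2]).round(2),'roll',np.degrees(T[2,1]).round(2),'F u,v,z',(f@u).round(2),(f@v).round(2),f[2].round(2),'tq',s['wrist_torque'].round(3),'g',s['grip_width'].round(3))
                                                                                                                                                                                                                                                                                                           ^^^^^^^^^^^^^^^^^^^^^
AttributeError: 'float' object has no attribute 'round'
```

```bash
sed -i "s/s\['grip_width'\].round(3)/round(s['grip_width'],3)/" st.py
python3 - <<'E'
from st import *
st()
c=cap('wrist');cv2.imwrite('pics/w6.png',c['color'])
c=cap('side');cv2.imwrite('pics/s6.png',cv2.resize(c['color'][120:250,230:390],None,fx=4.5,fy=4.5));st()
E
```

```text
t 9.02 u 540.54 v 14.12 z 95.71 yaw -18.28 pitch 0.07 roll -0.02 F u,v,z 0.87 0.33 -1.61 tq [ 0.016  0.019 -0.001] g 0.092
t 9.12 u 540.44 v 14.0 z 95.54 yaw -18.3 pitch 0.05 roll -0.01 F u,v,z -0.1 0.61 -1.62 tq [-0.     0.008  0.08 ] g 0.097
```

View pics/s6.png

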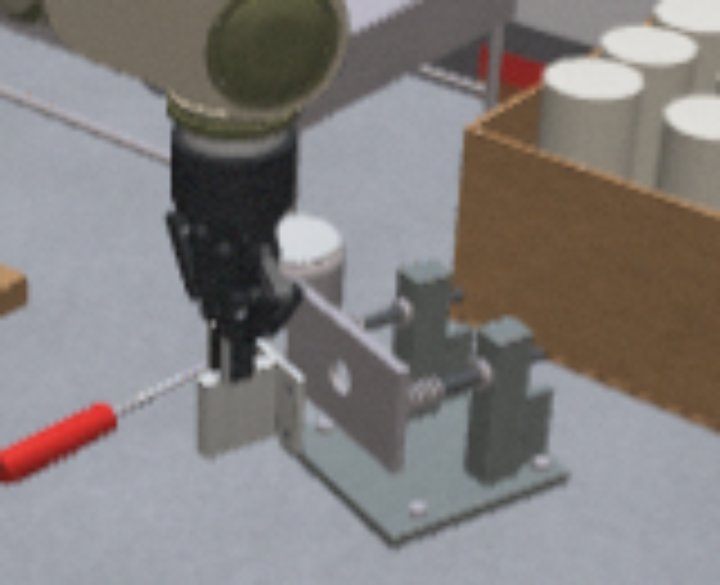

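View pics/w6.png

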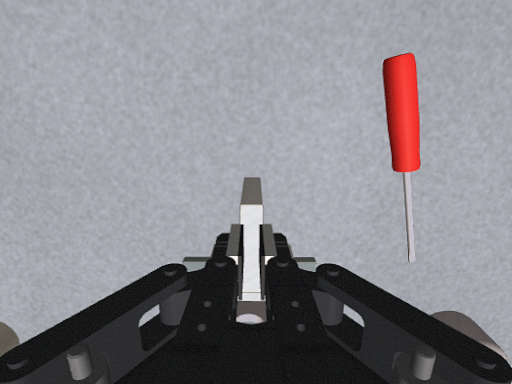

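The pictures show the bracket about 45 mm in front of the plate, at the same height as the window. I'll approach slowly until contact.

Request:
carry_out:
  plan:
    - [5,[-4,0,0],[0,0,0]]
    - [5,[-6,0,0],[0,0,0]]
    - [5,[-6,0,0],[0,0,0]]
    - [5,[-6,0,0],[0,0,0]]
    - [5,[-6,0,0.3],[0,0,0]]
    - [5,[-4,0,0.3],[0,0,0]]
    - [5,[-3,-0.2,0],[0,0,0]]
    - [5,[-2,0,0],[0,0,0]]
    - [5,[-1,0,0],[0,0,0]]
    - [5,[0,0,0],[0,0,0]]
    - [5,[0,0,0],[0,0,0]]
    - [5,[0,0,0],[0,0,0]]
    - [5,[0,0,0],[0,0,0]]

```text
time_s: 10.2
eef_pos: [552.9, -169.3, 94.5]
ee_rot: [0.0, 0.159, 0.987, 0.0]
force: [0.9, -0.7, -1.5]
grip_width: 0.097
```

```bash
python3 - <<'E'
from st import *
st()
c=cap('side');cv2.imwrite('pics/s7.png',cv2.resize(c['color'][120:250,230:390],None,fx=4.5,fy=4.5));st()
E
```

```text
t 10.2 u 578.09 v 13.77 z 94.46 yaw -18.31 pitch 0.0 roll 0.0 F u,v,z 1.08 -0.33 -1.47 tq [ 0.014 -0.004  0.006] g 0.097
t 10.25 u 578.12 v 13.74 z 94.48 yaw -18.31 pitch 0.0 roll -0.0 F u,v,z -0.03 -0.01 -1.5 tq [-0.003  0.052 -0.025] g 0.094
```

View pics/s7.png

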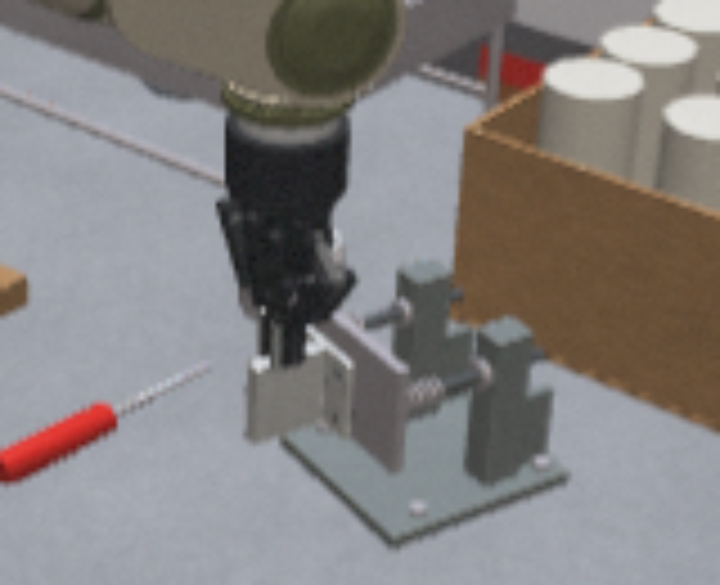

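Lateral position, height and yaw are all on target and the gap is about 7 mm. I'll creep to contact.

Request:
carry_out:
  plan:
    - [5,[-1.5,0,0],[0,0,0]]
    - [5,[-1.5,0,0],[0,0,0]]
    - [5,[-1,0,0],[0,0,0]]
    - [5,[-0.5,0,0],[0,0,0]]
    - [5,[-0.5,0,0],[0,0,0]]
    - [5,[-0.5,0,0],[0,0,0]]
    - [5,[-0.5,0,0],[0,0,0]]
    - [5,[-0.5,0,0],[0,0,0]]
    - [5,[-0.5,0,0],[0,0,0]]
    - [5,[-0.5,0,0],[0,0,0]]
    - [5,[0,0,0],[0,0,0]]
    - [5,[0,0,0],[0,0,0]]

```text
time_s: 11.25
eef_pos: [560.1, -171.7, 94.4]
ee_rot: [-0.0, 0.159, 0.987, -0.0]
force: [0.3, 0.1, -1.9]
grip_width: 0.101
```

```bash
python3 -c "
from st import *
st()"
```

```text
t 11.25 u 585.71 v 13.75 z 94.39 yaw -18.31 pitch 0.0 roll -0.0 F u,v,z 0.26 0.18 -1.88 tq [0.052 0.081 0.036] g 0.101
```

Request:
carry_out:
  plan:
    - [5,[-0.5,0,0],[0,0,0]]
    - [5,[-0.5,0,0],[0,0,0]]
    - [5,[-0.5,0,0],[0,0,0]]
    - [5,[0,0,0],[0,0,0]]
    - [5,[0,0,0],[0,0,0]]

```text
time_s: 11.67
eef_pos: [560.9, -171.8, 94.4]
ee_rot: [-0.001, 0.159, 0.987, 0.0]
force: [-4.4, 2.0, 1.1]
grip_width: 0.094
```

```bash
python3 -c "
from st import *
st()"
```

```text
t 11.67 u 586.51 v 13.84 z 94.35 yaw -18.3 pitch -0.11 roll 0.01 F u,v,z -4.76 0.53 1.08 tq [ 0.326  0.882 -0.049] g 0.094
```

Contact at about 5 N, with u at 586.5 against the predicted 585.4. I'll push on slowly.

Request:
carry_out:
  plan:
    - [5,[-0.6,0,0],[0,0,0]]
    - [5,[-0.6,0,0],[0,0,0]]
    - [5,[-0.6,0,0],[0,0,0]]
    - [5,[-0.6,0,0],[0,0,0]]
    - [5,[-0.6,0,0],[0,0,0]]
    - [5,[-0.6,0,0],[0,0,0]]
    - [5,[-0.6,0,0],[0,0,0]]
    - [5,[-0.6,0,0],[0,0,0]]
    - [5,[-0.6,0,0],[0,0,0]]
    - [5,[-0.6,0,0],[0,0,0]]
    - [5,[0,0,0],[0,0,0]]
    - [5,[0,0,0],[0,0,0]]
    - [5,[0,0,0],[0,0,0]]

```text
time_s: 12.75
eef_pos: [566.3, -173.6, 94.3]
ee_rot: [-0.001, 0.159, 0.987, 0.0]
force: [-6.9, 1.9, 1.1]
grip_width: 0.098
```

```bash
python3 - <<'E'
from st import *
st()
T,s=tool();c=cap('wrist');W=cloud(c);t=(W-T[:3,3])@T[:3,:3]
for r in (188,194,200,212,224,236,248,260,272,284,290,296):
    a=t[r,244:260];i=abs(a[:,1])<15;print(r,np.round(np.median(a[i],0),1))
c=cap('side');cv2.imwrite('pics/s8.png',cv2.resize(c['color'][120:250,230:390],None,fx=4.5,fy=4.5));st()
E
```

```text
t 12.75 u 592.16 v 13.83 z 94.31 yaw -18.3 pitch -0.16 roll 0.01 F u,v,z -7.16 -0.35 1.08 tq [ 0.4    1.219 -0.06 ] g 0.098
188 [23.2 -0.5 -5.6]
194 [ 23.2  -0.6 -17.8]
200 [ 23.1  -0.6 -28.4]
212 [ 18.8  -0.6 -35. ]
224 [ 12.   -0.6 -35.3]
236 [  4.9  -0.6 -35.1]
248 [ -2.3  -0.6 -35.1]
260 [ -9.7  -0.6 -35.2]
272 [-17.4  -0.6 -35. ]
284 [-24.9  -0.6 -35.6]
290 [-29.2  -0.6 -35.2]
296 [-33.2  -0.6 -35.3]
t 12.85 u 592.19 v 13.87 z 94.35 yaw -18.3 pitch -0.16 roll 0.01 F u,v,z -6.75 -0.21 2.12 tq [0.342 1.132 0.024] g 0.099
```

View pics/s8.png

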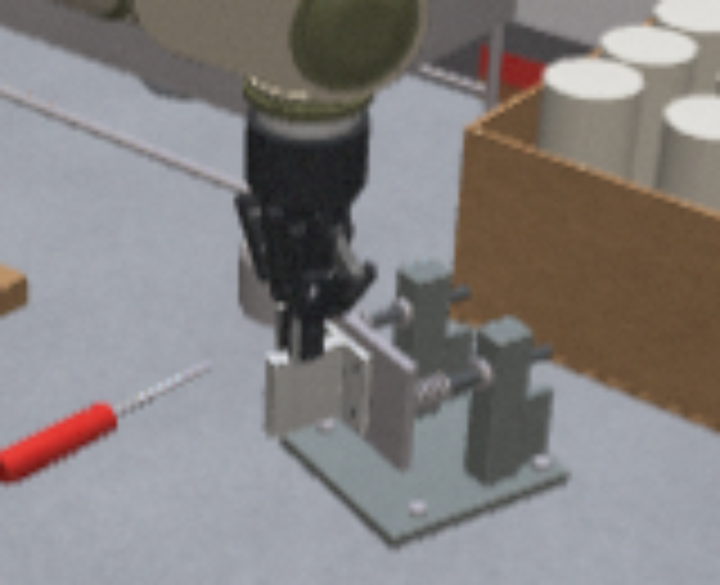

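Request:
carry_out:
  plan:
    - [5,[-0.6,0,0],[0,0,0]]
    - [5,[-0.6,0,0],[0,0,0]]
    - [5,[-0.6,0,0],[0,0,0]]
    - [5,[-0.6,0,0],[0,0,0]]
    - [5,[-0.6,0,0],[0,0,0]]
    - [5,[-0.6,0,0],[0,0,0]]
    - [5,[-0.6,0,0],[0,0,0]]
    - [5,[-0.6,0,0],[0,0,0]]
    - [5,[-0.6,0,0],[0,0,0]]
    - [5,[-0.6,0,0],[0,0,0]]
    - [5,[-0.6,0,0],[0,0,0]]
    - [5,[0,0,0],[0,0,0]]
    - [5,[0,0,0],[0,0,0]]
    - [5,[0,0,0],[0,0,0]]

```text
time_s: 14.02
eef_pos: [572.1, -175.6, 94.3]
ee_rot: [-0.002, 0.159, 0.987, 0.0]
force: [-9.5, 2.5, 3.5]
grip_width: 0.101
```

```bash
python3 - <<'E'
from st import *
st()
T,s=tool();c=cap('wrist');cv2.imwrite('pics/w9.png',c['color']);W=cloud(c);t=(W-T[:3,3])@T[:3,:3]
for r in (188,194,200,212,236,260,284,296):
    a=t[r,244:260];i=abs(a[:,1])<15;print(r,np.round(np.median(a[i],0),1))
for n in ('side','scene'):
    c=cap(n);b=(120,250,230,390) if n=='side' else (130,250,130,270)
    cv2.imwrite(f'pics/{n}9.png',cv2.resize(c['color'][b[0]:b[1],b[2]:b[3]],None,fx=4.5,fy=4.5,interpolation=cv2.INTER_CUBIC));st()
    np.savez(f'/tmp/{n}9.npz',W=cloud(c))
E
```

```text
t 14.02 u 598.34 v 13.83 z 94.32 yaw -18.3 pitch -0.23 roll 0.01 F u,v,z -9.84 -0.61 3.46 tq [ 0.502  1.594 -0.061] g 0.101
188 [23.2 -0.5 -5.4]
194 [ 23.3  -0.3 -18.1]
200 [ 23.2  -0.6 -28.6]
212 [ 18.6  -0.3 -34.6]
236 [  4.9  -0.6 -35.1]
260 [ -9.7  -0.6 -35.2]
284 [-25.   -0.6 -35.5]
296 [-33.2  -0.6 -35.3]
t 14.12 u 598.33 v 13.82 z 94.33 yaw -18.3 pitch -0.23 roll 0.0 F u,v,z -9.24 0.28 3.99 tq [ 0.477  1.577 -0.028] g 0.097
t 14.17 u 598.34 v 13.83 z 94.31 yaw -18.3 pitch -0.23 roll 0.0 F u,v,z -9.54 -0.35 4.02 tq [ 0.466  1.6   -0.091] g 0.096
```

View pics/side9.png

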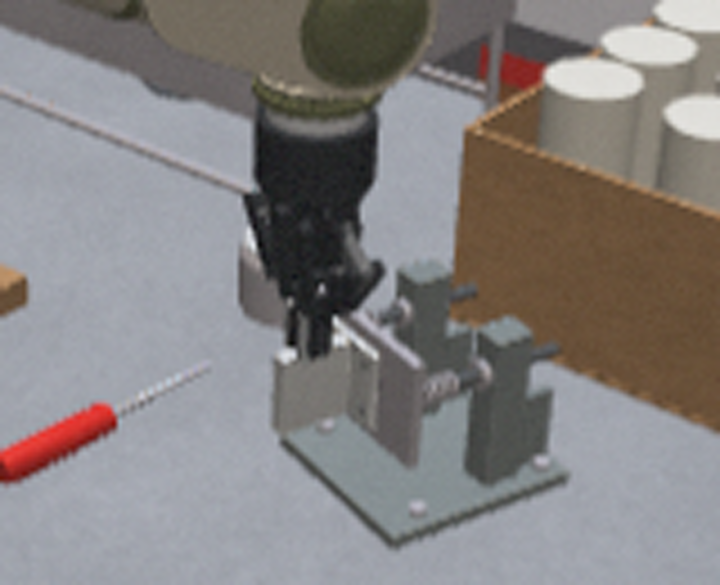

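View pics/scene9.png

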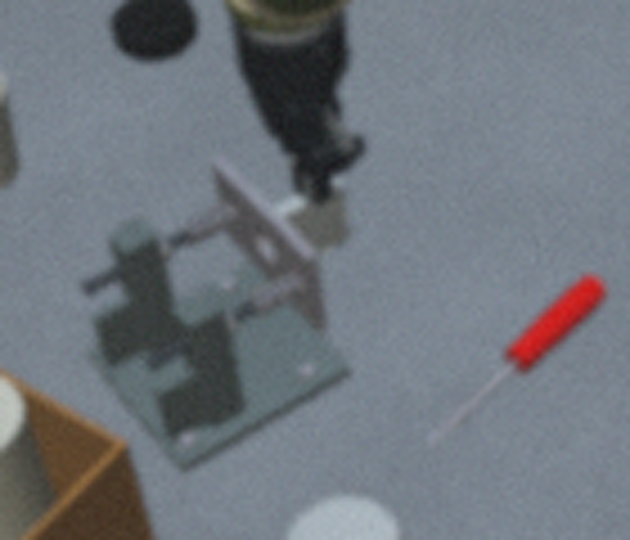

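View pics/w9.png

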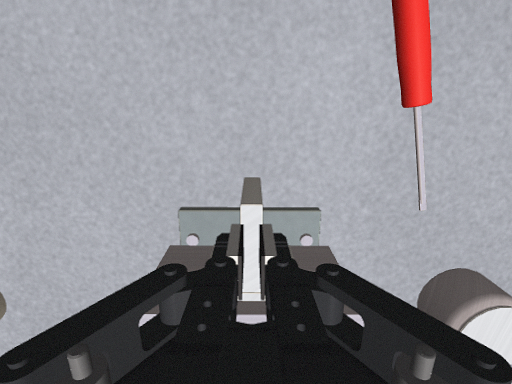

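Push is about 9.5–10 N along the stand's +x, with the bracket flat and upright. Some vertical shear of about 5 N has built up on the plate, so I'll ease it slightly and check that the push holds steady.

Request:
carry_out:
  plan:
    - [5,[-0.1,0,-0.1],[0,0,0]]
    - [5,[-0.1,0,-0.1],[0,0,0]]
    - [5,[0,0,-0.1],[0,0,0]]
    - [5,[0,0,0],[0,0,0]]
    - [5,[0,0,0],[0,0,0]]
    - [5,[0,0,0],[0,0,0]]
    - [5,[0,0,0],[0,0,0]]

```text
time_s: 14.75
eef_pos: [572.1, -175.6, 94.3]
ee_rot: [-0.002, 0.159, 0.987, 0.0]
force: [-9.7, 2.6, 2.0]
grip_width: 0.099
```

```bash
python3 - <<'E'
from st import *
st()
F=[]
for i in range(12):
    ctrl.capture('side'); F.append(ctrl.sense()['force'])
F=np.array(F);st();print('mean Fu',(F@u).mean(),(F@u).std(),'Fv',(F@v).mean(),'Fz',F[:,2].mean())
c=cap('side');W=cloud(c);T,s=tool()
# plate position vs rest from scene view window check
c=cap('scene');cv2.imwrite('pics/scene10.png',cv2.resize(c['color'][165:205,170:215],None,fx=12,fy=12,interpolation=cv2.INTER_CUBIC))
E
```

```text
t 14.75 u 598.32 v 13.83 z 94.34 yaw -18.3 pitch -0.27 roll 0.01 F u,v,z -10.02 -0.62 2.0 tq [ 0.432  1.698 -0.008] g 0.099
t 15.35 u 598.31 v 13.84 z 94.35 yaw -18.3 pitch -0.27 roll 0.01 F u,v,z -8.73 0.07 2.34 tq [ 0.481  1.651 -0.026] g 0.098
mean Fu -9.67348045528566 0.4580055516407703 Fv -0.3122805374054316 Fz 2.037539468965935
```

View pics/scene10.png

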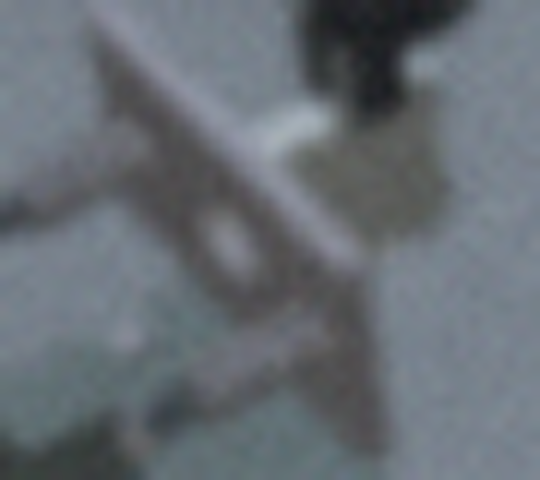

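Cross-check of the plate travel and centring with the wrist camera.

```bash
python3 - <<'E'
from st import *
T,s=tool();c=cap('wrist');W=cloud(c);w=W[200:330,130:390].reshape(-1,3)
p=s['eef_pos'];top=w[(abs(w[:,2]-140)<3)]
print(len(top),'plate top u rel tcp',np.percentile(top@u-p@u,[2,10,50,90,98]),'v rel',np.percentile(top@v-p@v,[0,1,99,100]))
f=w[(w[:,2]>75)&(w[:,2]<135)&(w@u-p@u>30)&(w@u-p@u<50)];print('face',len(f),np.percentile(f@u,[5,50,95]),np.percentile(f@v-p@v,[0.5,99.5]))
n=f-f.mean(0);nn=np.linalg.svd(n)[2][2];print(nn)
b=w[abs(w[:,2]-12)<3];print('base v',np.percentile(b@v,[1,99]))
E
```

```text
932 plate top u rel tcp [-12.31721352 -11.84037706  37.14693286  41.31466456  43.59010311] v rel [-63.42238195 -62.14522382  60.34418669  61.81471624]
face 1520 [630.10311644 635.24943614 635.93704194] [-67.24176554  61.66578657]
[ 0.94837736 -0.31625103  0.02378398]
base v [-57.04637688  79.32677401]
```

```bash
python3 -c "
from st import *
st();print(ctrl.finish_job())"
```

```text
t 15.5 u 598.32 v 13.84 z 94.34 yaw -18.3 pitch -0.27 roll 0.01 F u,v,z -10.61 -1.11 1.52 tq [ 0.406  1.623 -0.047] g 0.095
the job is handed in; nothing more can be done
None
```

The bracket is out of the tray and pressed flat against the sprung plate. It is still gripped at 80 N, and I handed the job in at 15.5 s.

- **Push:** the last 12 force readings averaged 9.7 N, with a spread of 0.5 N; the final reading was 10.6 N. The wrist camera put the plate about 12.5 mm back, which matches 10 N. No reading came near 20 N.
- **Alignment:** measured yaw is within 0.1° of the plate's, and the tool pitch is −0.3°. The bolt hole is about 1–2 mm sideways of the window centre and within 1 mm of it in height, so it is well inside the 24 mm window. I worked this out from measured positions; no camera could see the hole through the window.
- **Scene:** the collar was still in its pocket after the lift. The gripper came near nothing else, and only the bracket touched the stand.

**Imperfections:**
- About 3–4 N of vertical friction remains between flange and plate. I eased it from about 5.5 N but did not remove it.
- The bracket shifted about 1 mm in the grip at first contact, then held steady.
- The lateral centring estimates differ from each other by about 1–2 mm.

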